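# Slide the grind gauge home in its reader

### The job

Press the black release button of the gauge reader so that its cover springs open, then lay the steel grind gauge, grooved face up, lengthways on the two runners at the open end of the reader and slide it along them, under the raised cover and through the gap under the bridge, until it rests fully home against the back stop. Do not push or lean on the raised cover, leave it open, and leave the other things on the bench alone.

Things in the scene. Friction and masses are not known exactly. Their poses are not given: they have to be found in the camera images.
- gauge: Fineness-of-grind gauge: bare steel block, 170 (its x) x 62 (its y) x 13 mm (its z), 0.5 to 0.8 kg, loose, lying flat on the bench left of the reader, grooved face up. Origin at the centre of its underside; z up. It may go in either end first. (The other flat item, a stack of white panels with a reddish stripe, is not it.)
- reader: Gauge reader, fixed to the bench: grey base plate 380 mm long (its x -280 to +100), 130 wide, 6 thick, with a low track along its middle. Origin on the bench under the centre of the gauge when fully home; +x is the way in, roughly to the robot's right, +y away from the robot, z up. Other points of the reader are given in this frame, in mm.
- lay_point (a point): On the track at x -180, z 24: good place for the gauge's underside centre when laying it; a tool pointing down clears the raised cover here. Two runners 5 wide at y = +-26.5 (53 over the outside), tops at z 24, x -275 to +90; between them an open slot 48 wide down to z 6, where closed fingers can travel. Nothing stands beside them up to x -122 but the latch (y > 70).
- mouth (a point): Start of the flared mouth of the side guides, x -122, z 24: about 85 wide inside here, narrowing to 66 at x -85; from there the guides run 66 apart to x +90. Their tops are at z 34. Farther in, a fixed bridge with a white reader head on it crosses the track (x 30 to 97, head to z 136): its underside is at z 43, its posts are 86 apart inside.
- home_end (a point): Where the middle of the gauge's -x end lies when it is fully home (x -85, z 24); its centre is then at x about 0, its other end on the back stop (x 85.5). It is under the raised cover: only a tool leaning back out of the track (its upper end towards -x, about 30 deg from vertical) can push it here without touching the cover. Pushing takes 2 to 10 N.
- cover (a joint): Hinge of the grey cover, rad: 0 shut and latched, 0.873 (50 deg) sprung open at its stop. The hinge line is along the reader's y at x = 30, z = 75 mm; the free edge (-x) rises. A light spring holds it open (about 1 N at the edge pushes it down).
- cover_edge (a point): Middle of the free edge of the cover, a grey plate 205 long x 124 wide x 4 mm with 12 mm skirts below its sides and an ear at one corner reaching y +103. Shut, it covers the track from x 30 to -175 at z 75 of the reader. Open, it slopes over the track, this edge at x -102, z 232 of the reader.
- latch (a joint): Rocker latch of the release button, rad: 0 at rest, about 0.1 lets the cover go, 0.17 fully pressed; it springs back.
- button_top (a point): Centre of the top of the release button: a black ribbed pad 32 x 32 mm beside the open end of the reader, on its far side (x -250, y +88, z 38). Pressed straight down, about 5 mm to release and 8.5 mm at the bottom; 2 to 5 N. Its steel hook, 83 high, stands 35 to 80 mm from it towards +x. Come from the robot side: a stirrer with a big motor head stands to the left beyond it.
- weight: Bystander: small steel 200 g weight, 34 mm across, 44 mm high, between gauge and reader. Origin under its centre.
- flow_cup: Bystander: white flow cup on legs, 72 mm across, 82 mm high, left of the gauge. Origin under its centre.

How it is judged:
On the way, in this order (a step that is already met when the one before it is completed fails the run):
1. the release has been pressed and the cover has sprung open to its stop (value of joint cover above 0.83 rad), for 0.2 s.
2. the gauge lies flat and lengthways on the runners, not yet home (z of gauge in the frame of reader between 0.02 and 0.028 m and angle between gauge's own z axis and vertical below 0.06 rad and x of gauge in the frame of reader between -0.26 and -0.03 m and y of gauge in the frame of reader between -0.015 and 0.015 m and angle between the x axis of gauge and the x axis of reader, either way round below 0.15 rad), for 0.2 s.
At the end, for the whole second after the job is handed in: The gauge lies at rest, flat on the runners between the side guides and under the bridge, within 4 mm of the back stop, and the cover stands open within 4 deg of its stop (z of gauge in the frame of reader between 0.02 and 0.028 m and angle between gauge's own z axis and vertical below 0.06 rad and x of gauge in the frame of reader between -0.004 and 0.006 m and y of gauge in the frame of reader between -0.005 and 0.005 m and angle between the x axis of gauge and the x axis of reader, either way round below 0.06 rad and value of joint cover above 0.8 rad and linear speed of gauge below 0.01 m/s); the robot touches nothing.
It fails at once if the robot pushes on the cover with more than 8 N (contact force between any of the arm, the fingers and cover above 8 N).
It fails at once if the weight or the flow cup is shifted by more than 30 mm (distance of any of weight, flow_cup from where it was at the start of the episode above 0.03 m).
It fails at once if the gauge is turned over (angle between gauge's own z axis and vertical above 0.8 rad).
It also fails if it takes over 70 s, if anything falls off the work surface, if the arm or the gripper's body presses on something with over 40 N, if the wrist force passes 120 N, or if a joint passes its speed limit or range.

### The arm

A 7-joint arm with a two-finger parallel gripper is mounted at the origin on a cart in front of the work surface, level with it; the furniture and walls round the work are solid. World frame = base frame: x ahead of the robot, y to its left, z up, the work surface at z = 0. Lengths are in m, angles in rad, forces in N, time in s.
With the tool pointing down it reaches from about 0.4 to 0.925 m from the base axis. Payload 5.6 kg.
Tool frame: the origin (TCP) lies between the finger pads, 19 mm behind the fingertips; this is the grasp point; z points along the fingers, y is the line along which they close (so a half turn about z gives the same grasp; the last joint's range is limited). The gripper opens to 85 mm and grips with 20 to 120 N. Pads are 22 mm wide; open, the fingers measure 114 mm over their backs; the gripper's body (76 mm by 85 mm) begins 54 mm behind the grasp point. The pads swing forward as they close: fully open they stand 13 mm farther back than shut.
Start: joints at [-1.288, 0.468, -0.012, 1.603, 0.006, 1.071, -0.056], TCP at [0.208, 0.616, 0.25] pointing down, gripper open.
Joint ranges: [-2.53, 2.53], [-0.31, 2.02], [-1.57, 1.55], [0.28, 2.44], [-1.29, 4.43], [0.15, 1.84], [-2.92, 2.92]. Speed limits (rad/s): [2.57, 2.57, 3.14, 3.14, 3.14, 3.14, 3.14].

### API

Orientations are given as a unit quaternion [w, x, y, z].
In Python, from bench import robot gives the robot as it stands.
- The arm moves only by the shell command python3 inch.py 'ROWS'. ROWS is a JSON list of rows, 1 to 5 of them, each of 7 numbers: the finger opening in m, then dx, dy, dz in m, then a rotation vector rx, ry, rz in rad; each row shifts and turns the commanded pose from where the row before left it, along the tool's axes as they then stand; what a row does not reach is not made up. A row lasts 1/12 s, in which the tool goes at most 0.0417 m and 0.125 rad, less where a joint would pass 70% of its speed; a pose out of reach is approached as far as the arm can. The fingers move at their own pace and stop on an object; the grip force is fixed at half the most. Time passes only in rows, so rows that do not move let the fingers close. It prints the time, the measured TCP pose, the force, the opening and the grip force at its end. Input that does not fit is refused with a message, and nothing moves.
- robot.get_state(): the state, without advancing time (a new reading comes with each control period).
- robot.camera(name): name is "scene" or "side" or "wrist"; returns a dict with "image" (480x640x3 uint8, red, green, blue), "fx", "fy", "cx", "cy" (pixels), "R" (3x3) and "t" (3): a world point X has camera coordinates R X + t. Camera axes: x right, y down, z forward; pixel columns grow to the right and rows downward; lengths in m; the calibration is good to about 2 mm. A picture is of the moment at which its call begins. There is no depth.
- robot.finish_job(): hands the job in; it is judged then, once.
The state is a dict: "clock": time; "qpos": joint angles; "qvel": joint speeds; "joint_torque": joint torques, N m; "tool_pos": TCP position; "tool_rot": TCP orientation; "contact_force": force on the tool from outside, world axes, zero at the start; "wrist_torque": the same for the moment, N m; "width": finger opening in m; "grip_force": force on a finger pad.
Only numpy, scipy, OpenCV 4.12 (cv2) and the standard library are available. Lean on these libraries where they do the work, as an engineer would, in place of code of your own. Each camera call takes 0.05 s, during which the arm holds its last target. There are 200 camera calls.

## Working session

There is one attempt and no reset: what is moved stays moved. The work goes in short steps, Python scripts to look and compute and a shell command to move; the robot and the scene stay as the last step left them, time stands still between calls to the robot, and variables do not carry over. Pictures are saved under pics/ and viewed, at most 10 in all, crops included, and the job is handed in when it is done.

```bash
ls; mkdir -p pics; python3 - <<'E'
from bench import robot
import cv2
for n in ("scene","side"):
    c=robot.camera(n); cv2.imwrite(f"pics/{n}0.png",c["image"][:,:,::-1]); print(n,c["fx"],c["cx"],c["cy"],c["R"],c["t"])
s=robot.get_state(); print(s["clock"],s["tool_pos"],s["tool_rot"])
E
```

```text
bench.py
inch.py
pics
scene 543.0473261626108 307.28581701069015 239.79054005566695 [[ 0.70802487 -0.70615181  0.00710006]
 [-0.44932343 -0.45822613 -0.76690108]
 [ 0.54480202  0.53979481 -0.64172605]] [-0.32214834  0.34069287  1.07244657]
side 588.8511104890177 314.9308334593038 241.0588339368547 [[ 0.98643267 -0.16299627  0.01956536]
 [-0.0549122  -0.43991653 -0.89635824]
 [ 0.15471018  0.88312268 -0.44289852]] [-0.52950675  0.15389098  1.24059174]
0.1 [0.20795889 0.61533167 0.24913428] [-5.99768202e-05  1.62219103e-01  9.86754434e-01 -8.03976150e-04]
```
View pics/scene0.png

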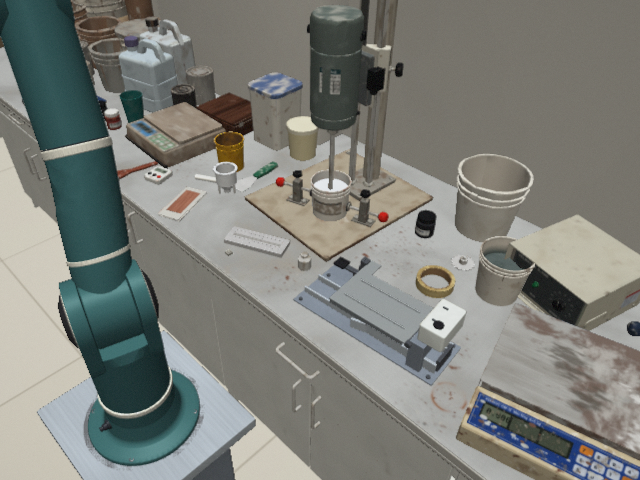

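View pics/side0.png

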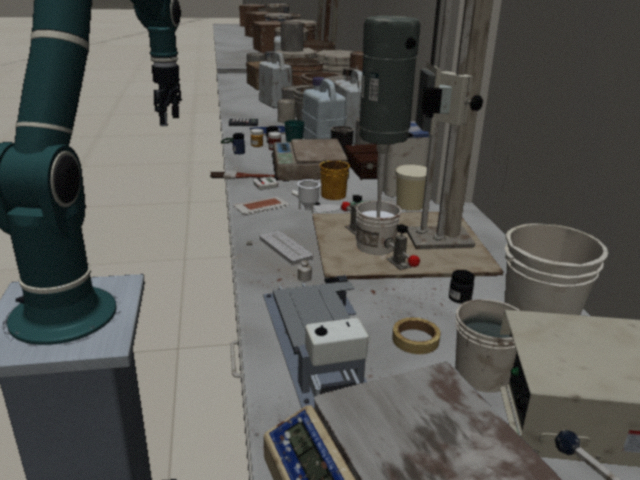

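The scene view shows the gauge at about (257,242), the weight at (305,262), and the reader from (300,295) to (455,350) with its black button at (343,263). I'll enlarge that part.

```bash
python3 - <<'E'
import cv2
i=cv2.imread("pics/scene0.png")[220:385,215:475]
cv2.imwrite("pics/c1.png",cv2.resize(i,None,fx=3,fy=3,interpolation=cv2.INTER_CUBIC))
E
```

View pics/c1.png

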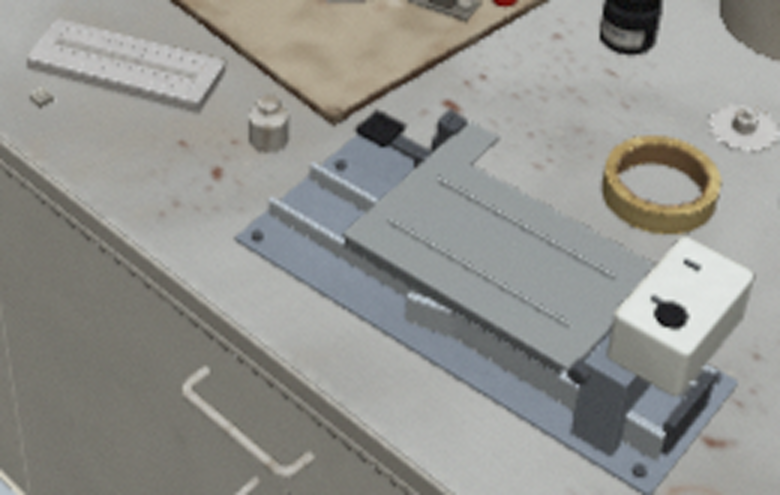

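The crop shows plate corners at (237,238), (650,488), (737,380), runner starts at (270,203), (313,167), the cover's near corner at (346,240), the button centre at (380,128), and the gauge top corners at about (30,57), (50,22), (224,66), (195,97).

```bash
cat > h.py <<'E'
import numpy as np, cv2
from scipy.optimize import least_squares
from scipy.spatial.transform import Rotation as Ro
def proj(c,X):
    p=np.asarray(X)@np.array(c["R"]).T+c["t"]; return np.c_[c["fx"]*p[:,0]/p[:,2]+c["cx"],c["fy"]*p[:,1]/p[:,2]+c["cy"]]
def pl(q,P):
    c,s=np.cos(q[2]),np.sin(q[2]); P=np.atleast_2d(P)
    return np.c_[q[0]+c*P[:,0]-s*P[:,1],q[1]+s*P[:,0]+c*P[:,1],P[:,2]]
def fit(c,P,uv,q0):
    r=least_squares(lambda q:(proj(c,pl(q,P))-uv).ravel(),q0,loss="soft_l1"); return r.x,r.fun.reshape(-1,2)
def st(s):
    w,x,y,z=s["tool_rot"]; return np.array(s["tool_pos"]),Ro.from_quat([x,y,z,w])
E
python3 - <<'E'
from h import *
from bench import robot
c=robot.camera("scene")
P=np.array([[-280,-65,6],[100,-65,6],[100,65,6],[-275,-26.5,24],[-275,26.5,24],[-175,-62,75],[-250,88,38]])/1e3
uv=np.array([[237,238],[650,488],[737,380],[270,203],[313,167],[346,240],[380,128]])/3+[215,220]
r,f=fit(c,P,uv,[.6,-.1,-1.57+0]); print(r,f.round(1).tolist())
G=np.array([[-85,-31,13],[-85,31,13],[85,31,13],[85,-31,13]])/1e3
uv=np.array([[30,57],[50,22],[224,66],[195,97]])/3+[215,220]
g,f=fit(c,G,uv,[.6,.2,-1.57]); print(g,f.round(1).tolist())
w=np.array([[0,0,.044]]);q,f=fit(c,w,np.array([[268,100]])/3+[215,220],[.6,.1,0]);print(q)
for n,X in dict(lay=[-.18,0,.024],btn=[-.25,.088,.038],homeend=[-.085,0,.024],mouth=[-.122,0,.024]).items(): print(n,pl(r,X))
p,R=st(robot.get_state());print(p,R.as_matrix().round(3).tolist())
E
```

```text
[ 0.50993077 -0.26130578 -1.47161058] [[-1.0, 0.3], [1.6, 2.7], [1.9, 0.2], [-0.1, -1.2], [-0.8, -0.8], [-0.9, -0.8], [0.1, -0.5]]
[ 0.49438419  0.23560446 -1.14484232] [[-2.8, 0.6], [1.0, -1.1], [-0.2, -1.6], [0.5, 2.4]]
[0.52454657 0.08075324 0.        ]
lay [[ 0.4921066  -0.08219046  0.024     ]]
btn [[ 0.57274246 -0.00382046  0.038     ]]
homeend [[ 0.5015138  -0.17672354  0.024     ]]
mouth [[ 0.49784994 -0.1399054   0.024     ]]
[0.20799178 0.61540521 0.24925047] [[-0.947, 0.32, -0.0], [0.32, 0.947, -0.001], [-0.0, -0.001, -1.0]]
```

```bash
R='' 
python3 inch.py '[[0, 0, 0, 0, 0, 0, 0.1145], [0, 0, 0, 0, 0, 0, 0.1145], [0, 0, 0, 0, 0, 0, 0.1145], [0, 0, 0, 0, 0, 0, 0.1145], [0, 0, 0, 0, 0, 0, 0.1145]]'
python3 inch.py '[[0, 0, 0, 0, 0, 0, 0.1145], [0, 0, 0, 0, 0, 0, 0.1145], [0, 0, 0, 0, 0, 0, 0.1145], [0, 0, 0, 0, 0, 0, 0.1145], [0, 0, 0, 0, 0, 0, 0.1145]]'
python3 - <<'E'
from h import *
from bench import robot
p,R=st(robot.get_state());print(p,R.as_matrix().round(3).tolist(),robot.get_state()["qpos"])
print(R.inv().apply([.48-p[0],-.05-p[1],.25-p[2]]))
E
```

```text
clock: 0.57
tool_pos: [0.208, 0.6156, 0.2496]
tool_rot: [0.0, 0.437, 0.9, -0.0]
contact_force: [-0.3, 0.6, -0.2]
width: 0.0257
grip_force: 0.0
clock: 0.98
tool_pos: [0.208, 0.6156, 0.2496]
tool_rot: [0.0, 0.673, 0.74, -0.0]
contact_force: [1.0, -0.3, -0.3]
width: 0.0
grip_force: 0.0
[0.20795639 0.61558894 0.24959809] [[-0.094, 0.996, -0.0], [0.996, 0.094, -0.001], [-0.001, -0.0, -1.0]] [-1.4642349   0.46880173  0.23088774  1.6163776  -0.11803913  1.07082433
 -1.10632958]
[-6.88251539e-01  2.08149810e-01  8.83244797e-06]
```

```bash
python3 inch.py '[[0, -0.038, 0.0116, 0, 0, 0, 0], [0, -0.038, 0.0116, 0, 0, 0, 0], [0, -0.038, 0.0116, 0, 0, 0, 0], [0, -0.038, 0.0116, 0, 0, 0, 0], [0, -0.038, 0.0116, 0, 0, 0, 0]]'
python3 inch.py '[[0, -0.038, 0.0116, 0, 0, 0, 0], [0, -0.038, 0.0116, 0, 0, 0, 0], [0, -0.038, 0.0116, 0, 0, 0, 0], [0, -0.038, 0.0116, 0, 0, 0, 0], [0, -0.038, 0.0116, 0, 0, 0, 0]]'
python3 inch.py '[[0, -0.038, 0.0116, 0, 0, 0, 0], [0, -0.038, 0.0116, 0, 0, 0, 0], [0, -0.038, 0.0116, 0, 0, 0, 0], [0, -0.038, 0.0116, 0, 0, 0, 0], [0, -0.038, 0.0116, 0, 0, 0, 0]]'
python3 inch.py '[[0, -0.038, 0.0116, 0, 0, 0, 0], [0, -0.038, 0.0116, 0, 0, 0, 0], [0, -0.038, 0.0116, 0, 0, 0, 0], [0, 0, 0, 0, 0, 0, 0], [0, 0, 0, 0, 0, 0, 0]]'
python3 - <<'E'
from h import *
from bench import robot
p,R=st(robot.get_state());print(p,R.as_matrix().round(3).tolist(),robot.get_state()["qpos"])
c=robot.camera("wrist"); cv2.imwrite("pics/w1.png",c["image"][:,:,::-1])
q=[.50993,-.2613,-1.4716]
print(proj(c,pl(q,[[-.25,.088,.038],[-.275,-.0265,.024],[-.275,.0265,.024],[-.28,-.065,.006],[-.175,-.062,.075]])).round())
g=[.4944,.2356,-1.1448]
print(proj(c,pl(g,np.array([[-85,-31,13],[-85,31,13],[85,31,13],[85,-31,13]])/1e3)).round(),np.array(c["R"]).round(2),c["t"])
E
```

```text
clock: 1.4
tool_pos: [0.285, 0.4306, 0.2497]
tool_rot: [0.0, 0.671, 0.742, -0.0]
contact_force: [1.3, -0.4, -0.2]
width: 0.0002
grip_force: 0.0
clock: 1.82
tool_pos: [0.3616, 0.2474, 0.25]
tool_rot: [-0.0, 0.671, 0.742, 0.0]
contact_force: [0.1, -0.1, -0.5]
width: -0.0001
grip_force: 0.0
clock: 2.23
tool_pos: [0.4383, 0.0641, 0.2502]
tool_rot: [-0.0, 0.671, 0.742, 0.0]
contact_force: [1.4, 0.9, -0.4]
width: 0.0004
grip_force: 0.0
clock: 2.65
tool_pos: [0.4842, -0.0463, 0.2499]
tool_rot: [0.0, 0.673, 0.74, -0.0]
contact_force: [0.4, 1.0, -0.4]
width: -0.0003
grip_force: 0.0
[ 0.48418901 -0.04627766  0.249856  ] [[-0.095, 0.996, -0.0], [0.996, 0.095, -0.001], [-0.001, -0.0, -1.0]] [-0.58313342  0.20838787  0.69907524  2.02899639 -0.16219162  0.95845269
  0.29365051]
[[430. 163.]
 [291. 131.]
 [354. 131.]
 [248. 124.]
 [245. 266.]]
[[ 286. -348.]
 [ 381. -394.]
 [ 445.  -80.]
 [ 364.  -48.]] [[ 1.    0.09 -0.  ]
 [ 0.09 -0.94  0.32]
 [ 0.03 -0.32 -0.95]] [-0.47675225 -0.12775765  0.35074821]
```

View pics/w1.png

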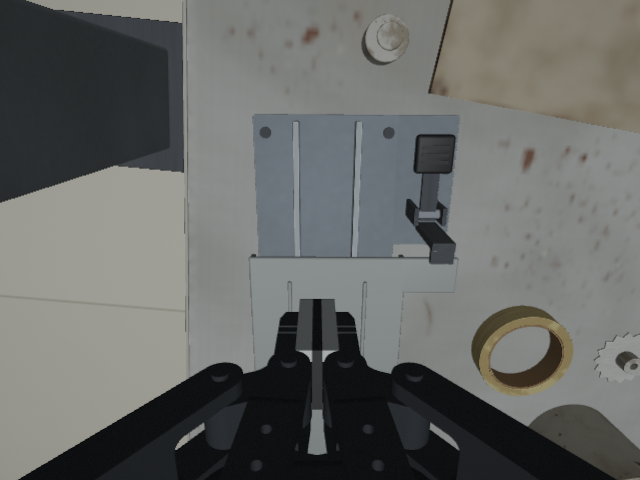

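Wrist view: plate corner (254,115), runner starts (296,121) and (359,121), cover edge corners (250,257) and ear (458,258), button centre (435,153). These sit a few px from the prediction, so I'll refine the fit.

```bash
python3 - <<'E'
from h import *
from bench import robot
c=robot.camera("wrist")
P=np.array([[-280,-65,6],[-275,-26.5,24],[-275,26.5,24],[-175,-62,75],[-175,103,75],[-250,88,38]])/1e3
uv=np.array([[254,115],[296,121],[359,121],[250,257],[458,258],[435,151.5]])
r,f=fit(c,P,uv,[.51,-.26,-1.47]); print(r,f.round(1).tolist())
p,R=st(robot.get_state())
for n,X in dict(lay=[-.18,0,.024],btn=[-.25,.088,.038]).items():
  x=pl(r,X)[0]; print(n,x,R.inv().apply(x-p))
E
```

```text
[ 0.51223236 -0.25099684 -1.47196409] [[-2.1, -0.5], [-0.5, 0.5], [0.6, 0.4], [-0.7, -0.3], [1.1, -1.4], [0.8, 2.6]]
lay [ 0.4944715  -0.07187523  0.024     ] [-0.0297916   0.00814966  0.22559859]
btn [0.57513507 0.00646626 0.038     ] [0.04006404 0.09625645 0.21154928]
```

```bash
python3 inch.py '[[0, 0.0134, 0.0321, 0, 0, 0, 0], [0, 0.0134, 0.0321, 0, 0, 0, 0], [0, 0.0134, 0.0321, 0, 0, 0, 0], [0, 0, 0, 0.035, 0, 0, 0], [0, 0, 0, 0.035, 0, 0, 0]]'
python3 inch.py '[[0, 0, 0, 0.035, 0, 0, 0], [0, 0, 0, 0.035, 0, 0, 0], [0, 0, 0, 0.03, 0, 0, 0], [0, 0, 0, 0.01, 0, 0, 0], [0, 0, 0, 0, 0, 0, 0]]'
python3 inch.py '[[0, 0, 0, 0.006, 0, 0, 0], [0, 0, 0, 0.004, 0, 0, 0], [0, 0, 0, 0.003, 0, 0, 0], [0, 0, 0, 0, 0, 0, 0]]'
```

```text
clock: 3.17
tool_pos: [0.5782, 0.0099, 0.1802]
tool_rot: [0.001, 0.668, 0.744, 0.002]
contact_force: [-1.1, -0.3, -1.1]
width: 0.0001
grip_force: 0.0
clock: 3.58
tool_pos: [0.5736, 0.0074, 0.0675]
tool_rot: [-0.002, 0.67, 0.742, -0.002]
contact_force: [-0.1, -0.5, -0.5]
width: 0.0
grip_force: 0.0
clock: 3.92
tool_pos: [0.5764, 0.0059, 0.0577]
tool_rot: [0.0, 0.671, 0.742, 0.001]
contact_force: [-1.1, -0.4, -0.5]
width: -0.0001
grip_force: 0.0
```

```bash
python3 inch.py '[[0, 0, 0, 0.003, 0, 0, 0], [0, 0, 0, 0.002, 0, 0, 0], [0, 0, 0, 0, 0, 0, 0]]'
python3 inch.py '[[0, 0, 0, 0.002, 0, 0, 0], [0, 0, 0, 0.001, 0, 0, 0], [0, 0, 0, 0, 0, 0, 0]]'
python3 - <<'E'
from h import *
from bench import robot
c=robot.camera("scene"); cv2.imwrite("pics/c2.png",cv2.resize(c["image"][200:400,215:475,::-1],None,fx=3,fy=3,interpolation=cv2.INTER_CUBIC))
E
```

```text
clock: 4.17
tool_pos: [0.5767, 0.0062, 0.0525]
tool_rot: [0.0, 0.671, 0.742, 0.001]
contact_force: [0.9, 0.7, 4.8]
width: 0.0004
grip_force: 1.9
clock: 4.42
tool_pos: [0.5766, 0.0063, 0.0493]
tool_rot: [0.0, 0.671, 0.742, 0.001]
contact_force: [1.1, 3.4, 6.3]
width: -0.0001
grip_force: 2.7
```

View pics/c2.png

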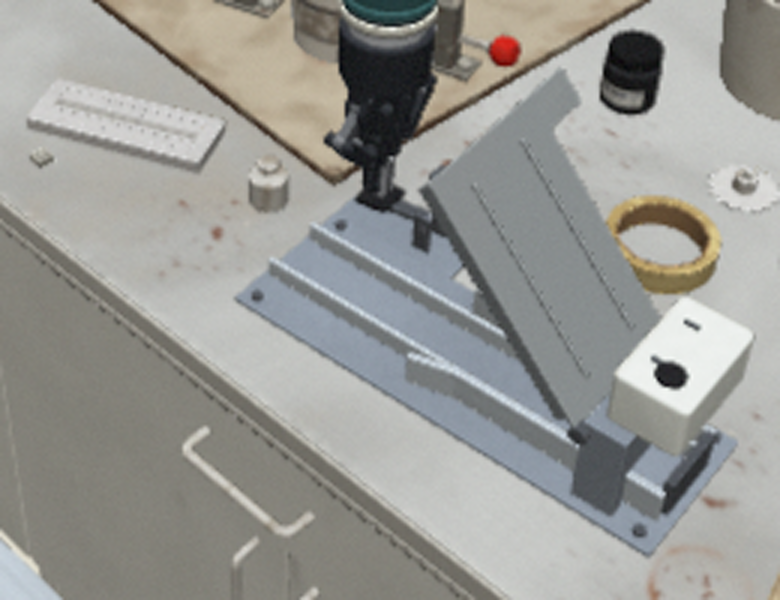

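The cover is standing open in the crop (free edge around (430,190)–(575,80)). Next I'll lift and look at the gauge.

```bash
python3 inch.py '[[0, 0, 0, -0.04, 0, 0, 0], [0, 0, 0, -0.04, 0, 0, 0], [0, 0, 0, -0.04, 0, 0, 0], [0, 0, 0, -0.04, 0, 0, 0], [0, 0, 0, -0.04, 0, 0, 0]]'
python3 inch.py '[[0.085, 0.035, -0.015, 0, 0, 0, 0], [0.085, 0.035, -0.015, 0, 0, 0, 0], [0.085, 0.035, -0.015, 0, 0, 0, 0], [0.085, 0.035, -0.015, 0, 0, 0, 0], [0.085, 0.032, -0.015, 0, 0, 0, 0]]'
python3 inch.py '[[0.085, 0, 0, 0, 0, 0, 0], [0.085, 0, 0, 0, 0, 0, 0], [0.085, 0, 0, 0, 0, 0, 0]]'
python3 - <<'E'
from h import *
from bench import robot
p,R=st(robot.get_state());print(p)
c=robot.camera("wrist"); cv2.imwrite("pics/w2.png",c["image"][:,:,::-1])
g=[.4944,.2356,-1.1448]
print(proj(c,pl(g,np.array([[-85,-31,13],[-85,31,13],[85,31,13],[85,-31,13]])/1e3)).round())
E
```

```text
clock: 4.88
tool_pos: [0.5747, 0.0044, 0.25]
tool_rot: [-0.0, 0.671, 0.741, -0.001]
contact_force: [1.1, -0.4, -0.5]
width: -0.0
grip_force: 0.0
clock: 5.3
tool_pos: [0.4824, 0.17, 0.2484]
tool_rot: [-0.0, 0.671, 0.741, -0.001]
contact_force: [0.2, 0.6, 0.3]
width: 0.0605
grip_force: 0.0
clock: 5.55
tool_pos: [0.4841, 0.1681, 0.2486]
tool_rot: [0.0, 0.671, 0.741, -0.001]
contact_force: [0.4, -0.9, -0.2]
width: 0.0847
grip_force: 0.0
[0.48412481 0.16813216 0.24863914]
[[268.  29.]
 [342.   0.]
 [399. 202.]
 [334. 223.]]
```

View pics/w2.png

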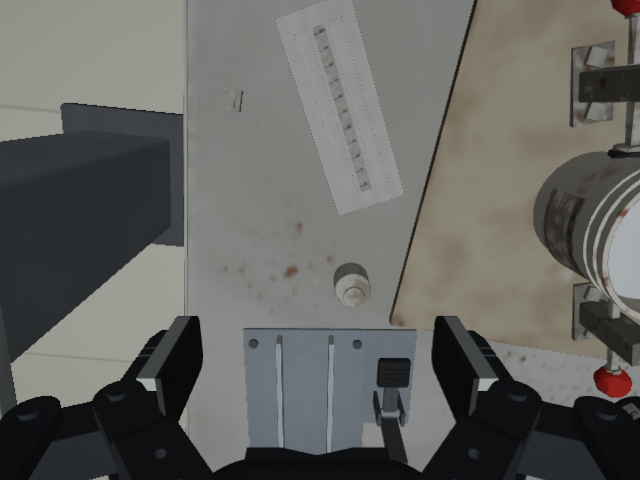

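Gauge top corners in the wrist view are at (276,22), (341,215), (403,195), with the far-top corner cut off at about (353,0). The weight is at (351,290).

```bash
python3 - <<'E'
from h import *
from bench import robot
c=robot.camera("wrist")
G=np.array([[-85,-31,13],[85,31,13],[85,-31,13]])/1e3
g,f=fit(c,G,np.array([[276,22],[403,195],[341,215]]),[.4944,.2356,-1.1448]); print(g,f.round(1).tolist())
P=np.array([[-280,-65,6],[-275,-26.5,24],[-275,26.5,24],[-250,88,38]])/1e3
r,f=fit(c,P,np.array([[245,329],[280.5,335],[331,336],[394,372]]),[.512,-.251,-1.472]); print(r,f.round(1).tolist())
p,R=st(robot.get_state()); t=np.array([g[0],g[1],.022])
yw=np.arctan2(*R.as_matrix()[[1,0],1]); gy=g[2]+np.pi/2
R2=Ro.from_euler("z",gy-yw)*R
print("turn tool z",-(gy-yw),"d in turned tool",R2.inv().apply(t-p), R.inv().apply(t-p))
E
```

```text
[ 0.50049762  0.24157302 -1.14644433] [[-0.6, -1.7], [3.2, 0.4], [-0.4, 1.7]]
[ 0.49875589 -0.24608469 -1.52782763] [[-1.6, -8.9], [-1.0, 0.8], [2.2, 2.4], [0.8, -0.5]]
turn tool z -0.3273951896409232 d in turned tool [0.06136822 0.04497847 0.22671514] [0.07258073 0.02294109 0.22670381]
```

```bash
python3 inch.py '[[0.085, 0, 0, 0, 0, 0, -0.109], [0.085, 0, 0, 0, 0, 0, -0.109], [0.085, 0, 0, 0, 0, 0, -0.109], [0.085, 0.0307, 0.0225, 0, 0, 0, 0], [0.085, 0.0307, 0.0225, 0, 0, 0, 0]]'
python3 inch.py '[[0.085, 0, 0, 0.04, 0, 0, 0], [0.085, 0, 0, 0.04, 0, 0, 0], [0.085, 0, 0, 0.04, 0, 0, 0], [0.085, 0, 0, 0.03, 0, 0, 0], [0.085, 0, 0, 0, 0, 0, 0]]'
python3 - <<'E'
from h import *
from bench import robot
p,R=st(robot.get_state());print(p)
g=[.5005,.2416,-1.1464];print(R.inv().apply(np.array([g[0],g[1],.014])-p))
c=robot.camera("wrist"); cv2.imwrite("pics/w3.png",c["image"][:,:,::-1])
print(proj(c,pl(g,np.array([[-85,-31,13],[-85,31,13],[85,31,13],[85,-31,13],[0,31,13],[0,-31,13]])/1e3)).round())
E
```

```text
clock: 6.07
tool_pos: [0.5014, 0.2408, 0.2495]
tool_rot: [0.0, 0.545, 0.839, 0.0]
contact_force: [0.5, 0.5, 0.6]
width: 0.0852
grip_force: 0.0
clock: 6.48
tool_pos: [0.4966, 0.2402, 0.0931]
tool_rot: [-0.002, 0.542, 0.84, -0.006]
contact_force: [-1.2, -0.8, 0.7]
width: 0.0852
grip_force: 0.0
[0.49659136 0.24018843 0.09308871]
[-0.00010056  0.00504396  0.07903696]
[[263.  96.]
 [394.  96.]
 [377. 393.]
 [275. 392.]
 [385. 263.]
 [270. 263.]]
```

View pics/w3.png

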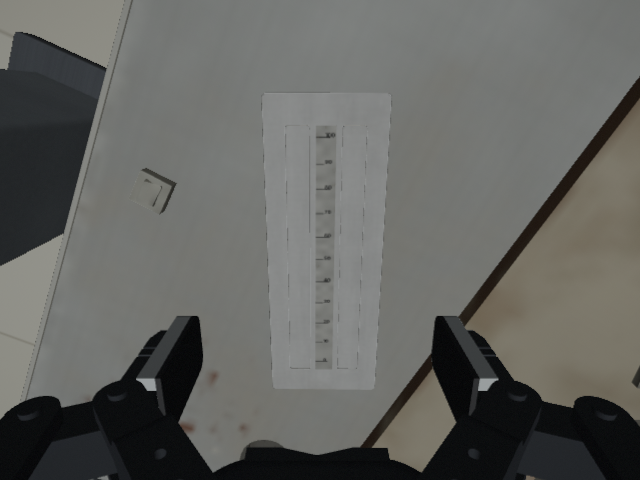

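The wrist view shows the gauge squared between the fingers, with corners (262,93), (391,93), (375,389), (273,389), which matches the estimate. I'll descend and grip.

```bash
python3 inch.py '[[0.085, 0, 0, 0.03, 0, 0, 0], [0.085, 0, 0, 0.03, 0, 0, 0], [0.085, 0, 0, 0.015, 0, 0, 0], [0.085, 0, 0, 0, 0, 0, 0], [0.085, 0, 0, 0, 0, 0, 0]]'
python3 inch.py '[[0.085, 0, 0, 0.004, 0, 0, 0], [0.085, 0, 0, 0, 0, 0, 0], [0.085, 0, 0, 0, 0, 0, 0]]'
```

```text
clock: 6.95
tool_pos: [0.5013, 0.2434, 0.0256]
tool_rot: [0.001, 0.542, 0.84, 0.001]
contact_force: [-0.4, -0.4, 1.7]
width: 0.0847
grip_force: 0.0
clock: 7.2
tool_pos: [0.5006, 0.2443, 0.0214]
tool_rot: [0.0, 0.541, 0.841, 0.001]
contact_force: [-0.4, -0.2, -1.0]
width: 0.0851
grip_force: 0.0
```

```bash
python3 inch.py '[[0.085, 0, 0, 0.004, 0, 0, 0], [0.085, 0, 0, 0.003, 0, 0, 0], [0.085, 0, 0, 0, 0, 0, 0]]'
python3 inch.py '[[0.05, 0, 0, 0, 0, 0, 0], [0.05, 0, 0, 0, 0, 0, 0], [0.05, 0, 0, 0, 0, 0, 0], [0.05, 0, 0, 0, 0, 0, 0], [0.05, 0, 0, 0, 0, 0, 0]]'
```

```text
clock: 7.45
tool_pos: [0.4993, 0.2438, 0.0126]
tool_rot: [-0.0, 0.541, 0.841, -0.0]
contact_force: [-0.5, -1.0, 0.3]
width: 0.0851
grip_force: 0.0
clock: 7.87
tool_pos: [0.4999, 0.2439, 0.0138]
tool_rot: [-0.0, 0.541, 0.841, 0.0]
contact_force: [-0.7, -0.4, 6.1]
width: 0.0608
grip_force: 72.9
```

```bash
python3 inch.py '[[0.05, 0, 0, -0.02, 0, 0, 0], [0.05, 0, 0, -0.035, 0, 0, 0], [0.05, 0, 0, -0.035, 0, 0, 0], [0.05, 0, 0, -0.035, 0, 0, 0], [0.05, 0, 0, -0.035, 0, 0, 0]]'
python3 inch.py '[[0.05, 0, 0, 0, 0, 0, 0.109], [0.05, 0, 0, 0, 0, 0, 0.109], [0.05, 0, 0, 0, 0, 0, 0.109], [0.05, 0, 0, 0, 0, 0, 0], [0.05, 0, 0, 0, 0, 0, 0]]'
python3 - <<'E'
from h import *
from bench import robot
s=robot.get_state();p,R=st(s);print(p,s["width"],s["grip_force"],R.as_matrix().round(4)[:,1])
r=[.51223,-.2510,-1.472];t=pl(r,[-.18,0,.04])[0]
print(t,R.inv().apply(t-p))
E
```

```text
clock: 8.28
tool_pos: [0.4983, 0.2431, 0.1733]
tool_rot: [-0.001, 0.541, 0.841, -0.002]
contact_force: [1.6, 0.8, -5.8]
width: 0.0607
grip_force: 70.8
clock: 8.7
tool_pos: [0.4986, 0.2435, 0.172]
tool_rot: [-0.0, 0.67, 0.743, -0.001]
contact_force: [-0.5, 0.1, -7.1]
width: 0.0601
grip_force: 70.8
[0.49863454 0.24352938 0.17202036] 0.06006710186898796 70.78604578971863 [ 0.9947  0.103  -0.0019]
[ 0.49447558 -0.07187775  0.04      ] [-0.31313238 -0.03636544  0.13249151]
```

```bash
python3 inch.py '[[0.05, -0.0348, -0.004, 0, 0, 0, 0], [0.05, -0.0348, -0.004, 0, 0, 0, 0], [0.05, -0.0348, -0.004, 0, 0, 0, 0], [0.05, -0.0348, -0.004, 0, 0, 0, 0], [0.05, -0.0348, -0.004, 0, 0, 0, 0]]'
python3 inch.py '[[0.05, -0.0348, -0.004, 0, 0, 0, 0], [0.05, -0.0348, -0.004, 0, 0, 0, 0], [0.05, -0.0348, -0.004, 0, 0, 0, 0], [0.05, -0.0348, -0.004, 0, 0, 0, 0], [0.05, 0, 0, 0, 0, 0, 0]]'
python3 inch.py '[[0.05, 0, 0, 0.02, 0, 0, 0], [0.05, 0, 0, 0.03, 0, 0, 0], [0.05, 0, 0, 0.02, 0, 0, 0], [0.05, 0, 0, 0, 0, 0, 0], [0.05, 0, 0, 0, 0, 0, 0]]'
python3 - <<'E'
from h import *
from bench import robot
s=robot.get_state();p,R=st(s)
r=[.51223,-.2510,-1.472];t=pl(r,[-.18,0,.04])[0]
print(p,R.inv().apply(t-p),R.as_matrix().round(4)[:,1])
c=robot.camera("wrist"); cv2.imwrite("pics/w4.png",c["image"][:,:,::-1])
print(proj(c,pl(r,np.array([[-280,-65,6],[-275,-26.5,24],[-275,26.5,24],[-250,88,38]])/1e3)).round())
E
```

```text
clock: 9.12
tool_pos: [0.4963, 0.067, 0.1725]
tool_rot: [-0.0, 0.67, 0.743, -0.0]
contact_force: [0.7, 0.3, -7.0]
width: 0.0601
grip_force: 70.8
clock: 9.53
tool_pos: [0.494, -0.0802, 0.1734]
tool_rot: [0.002, 0.674, 0.739, -0.001]
contact_force: [0.2, -1.1, -5.7]
width: 0.06
grip_force: 70.8
clock: 9.95
tool_pos: [0.4941, -0.0715, 0.1022]
tool_rot: [-0.001, 0.67, 0.742, -0.001]
contact_force: [0.3, -0.1, -5.8]
width: 0.0599
grip_force: 70.7
[ 0.49411878 -0.07153732  0.10217439] [-0.00037012  0.000516    0.06217311] [ 0.9949  0.101  -0.0031]
[[190.  65.]
 [263.  74.]
 [378.  74.]
 [517. 132.]]
```

View pics/w4.png

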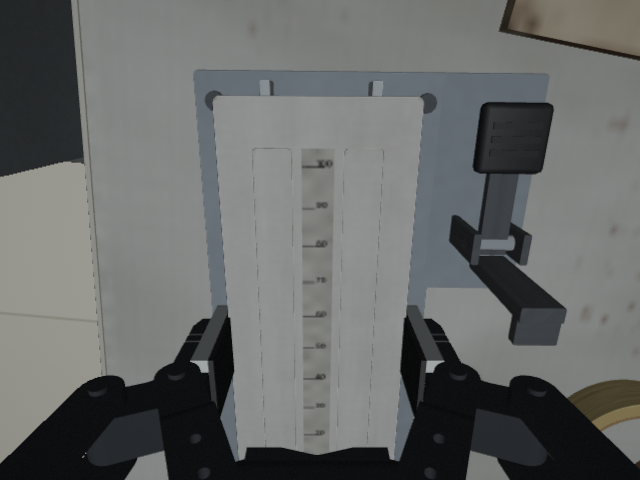

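The wrist view shows runner starts at (265,80) and (377,80), and the gauge end centred over them (215–424). It's aligned to within 1–3 mm, so I'll lower it.

```bash
python3 inch.py '[[0.05, 0, 0, 0.02, 0, 0, 0], [0.05, 0, 0, 0.02, 0, 0, 0], [0.05, 0, 0, 0.015, 0, 0, 0], [0.05, 0, 0, 0.004, 0, 0, 0], [0.05, 0, 0, 0, 0, 0, 0]]'
python3 inch.py '[[0.05, 0, 0, 0.002, 0, 0, 0], [0.05, 0, 0, 0.001, 0, 0, 0], [0.05, 0, 0, 0, 0, 0, 0]]'
```

```text
clock: 10.42
tool_pos: [0.4955, -0.0714, 0.0444]
tool_rot: [0.0, 0.671, 0.742, 0.0]
contact_force: [0.3, 0.6, -5.7]
width: 0.0606
grip_force: 70.7
clock: 10.67
tool_pos: [0.4959, -0.0714, 0.0419]
tool_rot: [0.001, 0.671, 0.742, 0.001]
contact_force: [0.4, 0.1, -7.0]
width: 0.0602
grip_force: 70.8
```

```bash
python3 inch.py '[[0.05, 0, 0, 0.002, 0, 0, 0], [0.05, 0, 0, 0, 0, 0, 0], [0.05, 0, 0, 0, 0, 0, 0]]'
python3 inch.py '[[0.05, 0, 0, 0.0015, 0, 0, 0], [0.05, 0, 0, 0, 0, 0, 0], [0.05, 0, 0, 0, 0, 0, 0]]'
```

```text
clock: 10.92
tool_pos: [0.4951, -0.0714, 0.0392]
tool_rot: [0.0, 0.671, 0.742, 0.0]
contact_force: [-0.7, 0.0, -6.5]
width: 0.0602
grip_force: 70.7
clock: 11.17
tool_pos: [0.4953, -0.0714, 0.0377]
tool_rot: [0.0, 0.671, 0.742, 0.0]
contact_force: [-0.2, 0.3, -2.1]
width: 0.0605
grip_force: 71.2
```

```bash
python3 inch.py '[[0.05, 0, 0, 0.0007, 0, 0, 0], [0.085, 0, 0, 0, 0, 0, 0], [0.085, 0, 0, 0, 0, 0, 0], [0.085, 0, 0, 0, 0, 0, 0], [0.085, 0, 0, 0, 0, 0, 0]]'
python3 inch.py '[[0.085, 0, 0, -0.02, 0, 0, 0], [0.085, 0, 0, -0.03, 0, 0, 0], [0.085, 0, 0, -0.03, 0, 0, 0], [0.085, 0, 0, -0.03, 0, 0, 0], [0, 0.03, 0, 0, 0, 0, 0]]'
python3 inch.py '[[0, 0.03, 0, 0, 0, 0, 0], [0, 0.03, 0, 0, 0, 0, 0], [0, 0.03, 0, 0, 0, 0, 0], [0, 0, 0, 0, 0, -0.105, 0], [0, 0, 0, 0, 0, -0.105, 0]]'
python3 inch.py '[[0, 0, 0, 0, 0, -0.105, 0], [0, 0, 0, 0, 0, -0.105, 0], [0, 0, 0, 0, 0, -0.104, 0], [0, 0, 0, 0, 0, 0, 0], [0, 0, 0, 0, 0, 0, 0]]'
python3 - <<'E'
from h import *
from bench import robot
s=robot.get_state();p,R=st(s)
r=[.51223,-.2530,-1.472];
for x in (-.305,-.104):
  t=pl(r,[x,0,.040])[0]; print(p,t,R.inv().apply(t-p))
print(R.as_matrix().round(3).tolist(),s["qpos"].round(2))
ax=pl([0,0,r[2]],[[1,0,0],[0,0,-1]]);print("reader x, down in tool",R.inv().apply(ax))
c=robot.camera("wrist"); cv2.imwrite("pics/w5.png",c["image"][:,:,::-1])
E
```

```text
clock: 11.58
tool_pos: [0.4954, -0.0715, 0.0369]
tool_rot: [0.0, 0.671, 0.742, 0.0]
contact_force: [-0.5, -0.7, 0.0]
width: 0.085
grip_force: 0.0
clock: 12.0
tool_pos: [0.4959, -0.0472, 0.1522]
tool_rot: [0.005, 0.674, 0.739, 0.003]
contact_force: [1.4, -0.8, -0.5]
width: 0.0753
grip_force: 0.0
clock: 12.42
tool_pos: [0.4836, 0.0483, 0.1476]
tool_rot: [0.08, 0.667, 0.737, -0.07]
contact_force: [-0.4, -1.1, -2.1]
width: 0.0117
grip_force: 0.0
clock: 12.83
tool_pos: [0.4829, 0.0492, 0.1461]
tool_rot: [0.192, 0.647, 0.718, -0.174]
contact_force: [0.7, -1.2, 0.0]
width: 0.0001
grip_force: 0.0
[0.48288968 0.04921005 0.14613273] [0.48214612 0.0505127  0.04      ] [ 0.05430699 -0.00045625  0.09119731]
[0.48288968 0.04921005 0.14613273] [ 0.50197189 -0.14950714  0.04      ] [-0.11970459 -0.0014131   0.19179579]
[[-0.09, 0.995, 0.051], [0.861, 0.103, -0.498], [-0.5, -0.001, -0.866]] [-1.17  0.6   0.91  2.1   0.07  0.77 -0.28]
reader x, down in tool [[-0.86572926 -0.00476043  0.50048995]
 [ 0.50048936  0.00140074  0.86574156]]
```

View pics/w5.png

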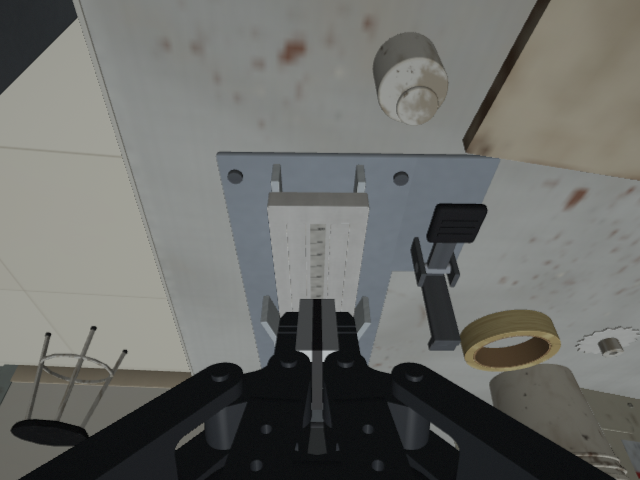

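The wrist view shows the gauge lying straight on the runners, its end at (268–368,205), with the closed fingers in line at u=318. Now I'll descend behind it.

```bash
python3 inch.py '[[0, 0.0136, 0, 0.0228, 0, 0, 0], [0, 0.0136, 0, 0.0228, 0, 0, 0], [0, 0.0136, 0, 0.0228, 0, 0, 0], [0, 0.0136, 0, 0.0228, 0, 0, 0], [0, 0, 0, 0, 0, 0, 0]]'
python3 inch.py '[[0, -0.0104, 0, 0.006, 0, 0, 0], [0, -0.0104, 0, 0.006, 0, 0, 0], [0, 0, 0, 0, 0, 0, 0]]'
python3 - <<'E'
from h import *
from bench import robot
s=robot.get_state();p,R=st(s)
t=pl([.51223,-.2530,-1.472],[-.284,0,.040])[0]; print(p,R.inv().apply(t-p))
E
```

```text
clock: 13.3
tool_pos: [0.4812, 0.0472, 0.0383]
tool_rot: [0.19, 0.649, 0.715, -0.175]
contact_force: [-0.3, -0.8, 0.5]
width: -0.0001
grip_force: 0.0
clock: 13.55
tool_pos: [0.4859, 0.0218, 0.0428]
tool_rot: [0.192, 0.65, 0.714, -0.173]
contact_force: [0.3, -0.7, -0.0]
width: 0.0002
grip_force: 0.0
[0.4858568  0.02182763 0.04281994] [ 0.00825675 -0.00090838 -0.0015117 ]
```

```bash
python3 inch.py '[[0, 0.001, 0, 0.0018, 0, 0, 0], [0, -0.0087, 0, 0.005, 0, 0, 0], [0, -0.0087, 0, 0.005, 0, 0, 0], [0, -0.0087, 0, 0.005, 0, 0, 0], [0, -0.0087, 0, 0.005, 0, 0, 0]]'
python3 inch.py '[[0, -0.0087, 0, 0.005, 0, 0, 0], [0, -0.0087, 0, 0.005, 0, 0, 0], [0, -0.0087, 0, 0.005, 0, 0, 0], [0, -0.0087, 0, 0.005, 0, 0, 0], [0, -0.0087, 0, 0.005, 0, 0, 0]]'
python3 - <<'E'
from h import *
from bench import robot
s=robot.get_state();p,R=st(s)
t=pl([.51223,-.2530,-1.472],[-.104,0,.040])[0]; print(p,R.inv().apply(t-p),t)
E
```

```text
clock: 13.97
tool_pos: [0.4899, -0.0145, 0.0389]
tool_rot: [0.192, 0.648, 0.717, -0.173]
contact_force: [-1.2, 5.7, 2.6]
width: 0.0
grip_force: 2.4
clock: 14.38
tool_pos: [0.4945, -0.0652, 0.0389]
tool_rot: [0.192, 0.648, 0.716, -0.174]
contact_force: [-1.0, 5.7, 3.8]
width: -0.0002
grip_force: 2.6
[ 0.49449563 -0.06522109  0.03889362] [-0.07381818 -0.00098083  0.04136631] [ 0.50197189 -0.14950714  0.04      ]
```

```bash
python3 inch.py '[[0, -0.0087, 0, 0.005, 0, 0, 0], [0, -0.0087, 0, 0.005, 0, 0, 0], [0, -0.0087, 0, 0.005, 0, 0, 0], [0, -0.0087, 0, 0.005, 0, 0, 0], [0, -0.0087, 0, 0.005, 0, 0, 0]]'
python3 inch.py '[[0, -0.0087, -0.0005, 0.005, 0, 0, 0], [0, -0.0087, -0.0005, 0.005, 0, 0, 0], [0, -0.0043, 0, 0.0025, 0, 0, 0], [0, 0, 0, 0, 0, 0, 0]]'
python3 - <<'E'
from h import *
from bench import robot
s=robot.get_state();p,R=st(s)
t=pl([.51223,-.2530,-1.472],[-.104,0,.040])[0]; print(p,R.inv().apply(t-p),t)
E
```

```text
clock: 14.8
tool_pos: [0.4992, -0.1153, 0.0389]
tool_rot: [0.192, 0.648, 0.716, -0.174]
contact_force: [0.4, 4.5, 3.5]
width: -0.0001
grip_force: 2.5
clock: 15.13
tool_pos: [0.5, -0.1416, 0.0391]
tool_rot: [0.192, 0.649, 0.715, -0.175]
contact_force: [-0.5, 0.1, -0.3]
width: -0.0003
grip_force: 0.0
[ 0.49996584 -0.14159208  0.03910207] [-0.00743484  0.00123138  0.0032689 ] [ 0.50197189 -0.14950714  0.04      ]
```

```bash
python3 inch.py '[[0, -0.0026, 0, 0.0015, 0, 0, 0], [0, -0.0026, 0, 0.0015, 0, 0, 0], [0, 0, 0, 0, 0, 0, 0]]'
python3 inch.py '[[0, -0.0017, 0, 0.001, 0, 0, 0], [0, -0.0017, 0, 0.001, 0, 0, 0]]'
python3 inch.py '[[0, -0.0017, 0, 0.001, 0, 0, 0], [0, -0.0009, 0, 0.0005, 0, 0, 0]]'
```

```text
clock: 15.38
tool_pos: [0.5015, -0.1453, 0.0389]
tool_rot: [0.192, 0.648, 0.716, -0.174]
contact_force: [-0.9, 1.3, 0.4]
width: -0.0
grip_force: 0.4
clock: 15.55
tool_pos: [0.5022, -0.1485, 0.0388]
tool_rot: [0.192, 0.648, 0.717, -0.173]
contact_force: [-0.4, 4.0, 1.2]
width: 0.0001
grip_force: 2.1
clock: 15.72
tool_pos: [0.5022, -0.1521, 0.0389]
tool_rot: [0.192, 0.648, 0.716, -0.174]
contact_force: [-0.1, 2.7, -0.3]
width: 0.0002
grip_force: 1.7
```

```bash
python3 inch.py '[[0, -0.0009, 0, 0.0005, 0, 0, 0], [0, -0.0009, 0, 0.0005, 0, 0, 0]]'
python3 inch.py '[[0, -0.0009, 0, 0.0005, 0, 0, 0], [0, -0.0009, 0, 0.0005, 0, 0, 0]]'
python3 inch.py '[[0, -0.0009, 0, 0.0005, 0, 0, 0], [0, -0.0009, 0, 0.0005, 0, 0, 0]]'
```

```text
clock: 15.88
tool_pos: [0.5024, -0.153, 0.0387]
tool_rot: [0.192, 0.648, 0.717, -0.173]
contact_force: [-3.1, 13.4, 8.7]
width: 0.0002
grip_force: 7.0
clock: 16.05
tool_pos: [0.5025, -0.1532, 0.0385]
tool_rot: [0.191, 0.647, 0.717, -0.173]
contact_force: [-4.2, 19.8, 11.2]
width: -0.0004
grip_force: 10.6
clock: 16.22
tool_pos: [0.5029, -0.1533, 0.038]
tool_rot: [0.19, 0.647, 0.718, -0.172]
contact_force: [-6.4, 26.6, 13.5]
width: 0.0001
grip_force: 13.7
```

Firm stop. Now I'll back out and check.

```bash
python3 inch.py '[[0, 0.0087, 0, -0.005, 0, 0, 0], [0, 0.02, 0, -0.0116, 0, 0, 0], [0, 0.02, 0, -0.0116, 0, 0, 0], [0, 0, 0, -0.03, 0, 0, 0], [0, 0, 0, -0.035, 0, 0, 0]]'
python3 inch.py '[[0, 0, 0, -0.035, 0, 0, 0], [0, 0, 0, -0.035, 0, 0, 0], [0, 0, 0, -0.035, 0, 0, 0], [0, 0, 0, 0, 0, 0, 0]]'
python3 - <<'E'
from h import *
from bench import robot
c=robot.camera("wrist"); w=c["image"][:,:,::-1]
r=[.51223,-.2530,-1.472]
print(proj(c,pl(r,np.array([[-85,-31,37],[-85,31,37],[-275,-26.5,24],[-275,26.5,24]])/1e3)).round())
c=robot.camera("scene"); i=cv2.resize(c["image"][220:400,290:475,::-1],None,fx=2.6,fy=2.6,interpolation=cv2.INTER_CUBIC)
w=cv2.resize(w,(320*468//240*0+312,234)); o=np.zeros((480,800,3),np.uint8); o[:i.shape[0],:i.shape[1]]=i; o[:234,488:800]=w; cv2.imwrite("pics/e.png",o)
print(proj(c,pl(r,np.array([[-85,-31,37],[-85,31,37],[85,-31,37]])/1e3)).round())
E
```

```text
clock: 16.63
tool_pos: [0.4923, -0.0705, 0.095]
tool_rot: [0.192, 0.648, 0.716, -0.176]
contact_force: [0.9, 0.5, 0.9]
width: -0.0001
grip_force: 0.0
clock: 16.97
tool_pos: [0.4915, -0.0146, 0.19]
tool_rot: [0.194, 0.647, 0.717, -0.17]
contact_force: [1.8, 0.5, -0.4]
width: 0.0001
grip_force: 0.0
[[277. 268.]
 [347. 268.]
 [264.  43.]
 [359.  43.]]
[[367. 320.]
 [383. 304.]
 [435. 359.]]
```

View pics/e.png

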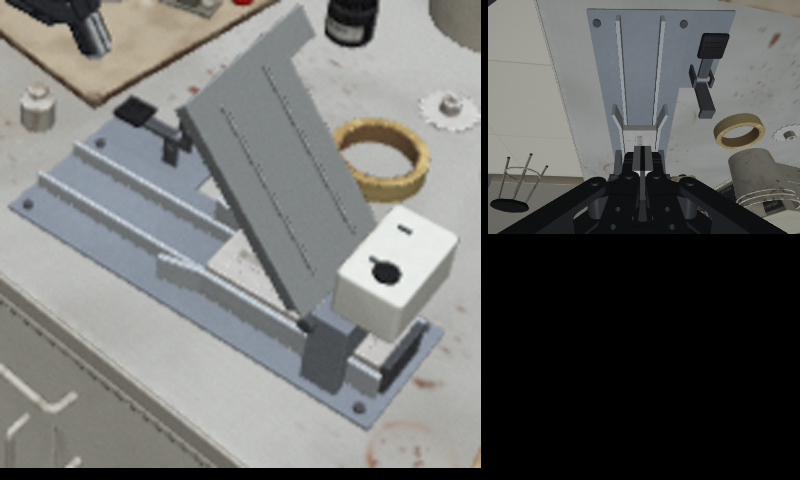

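The composite picture shows the gauge under the bridge with its end against the dark back stop at about (385,360). The cover stands open and the robot is clear.

```bash
python3 -c "
from bench import robot
print(robot.finish_job())"
```

```text
the job is handed in; nothing more can be done
None
```

I pressed the release so the cover sprang open, laid the gauge on the runners and pushed it until it stopped firmly at the back stop. The last picture shows it home with the cover still open and the robot clear. I handed the job in at about 17 s on the robot's clock; the hand-in gave no verdict.

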